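Index the culture dish to its reading pad by the star wheel

TASK

On the indexer that carries the small round culture dish, advance the star wheel by two teeth, clockwise seen from above, one tooth at a time through the access slot in its cover, so that the dish ends centred over the square white reading pad. Do not touch the dish or its arm, and leave alone the wheel of the other indexer, which carries tubes.

Things in the scene. Friction and masses are not known exactly. Their poses are not given: they have to be found in the camera images.
- dish_indexer: Fixed 220 mm square box, cover top 62 mm up; origin: underside centre, on the wheel axis; its -x side faces the robot within 17 deg. Slot through the 4 mm cover: x -98 to -50, y -86 to +34 mm (its frame), free down to a floor 10 mm up. White 66 mm pad on the cover at (48, -48), fenced 20 mm high. Its twin, left or right of it, has the same slot and wheel, no pad, and a block of tubes.
- star_wheel (a joint): Flat wheel under the cover: 8 radial teeth 45 deg apart, 10 mm thick, to radius 102 mm, 34-54 mm up. Rad, grows clockwise from above (in the slot: to +y); no ratchet, drags 2 N, stays put. Starts about 0, wanted 1.57. At 0 teeth point 15 and 60 deg to the -y side of -x: closed fingers fit between at (-72, -56). A tooth is done with the finger's front face at y = +28, 6 mm short of the slot's end.
- dish_carrier: Steel arm with the dish (56 mm wide, clear with red-brown filling, top 18 mm above the origin) over the cover; turns with the star wheel. Origin on the wheel axis, 68 mm above the table; dish centre 68 mm from it, 45 deg from its +x towards its +y. At wheel value 0 its axes are parallel to the indexer's (dish at the far left corner); at 1.57 the dish is over the pad. Not to be touched.
- other_wheel (a joint): The like star wheel of the indexer with the tubes: leave it as it is. Starts within 0.06 of 0 (rad, grows clockwise from above).

How it is judged:
By the outcome, as a careful person would: the job done as asked, in the order asked, and still so for the second after the job is handed in, with the robot touching nothing.
It also fails if it takes over 38 s, if anything falls off the work surface, if the arm or the gripper's body presses on something with over 40 N, if the wrist force passes 120 N, or if a joint passes its speed limit or range.

ROBOT

A 6-joint arm with a two-finger parallel gripper is mounted at the origin on the work surface. World frame = base frame: x ahead of the robot, y to its left, z up, the work surface at z = 0. Lengths are in mm, angles in rad, forces in N, time in s.
With the tool pointing down it reaches from about 350 to 775 mm from the base axis. Payload 7.3 kg.
Tool frame: the origin (TCP) lies midway between the tips of the shut fingers; the grasp point (between the pads) lies bot.tcp_to_grasp behind it (bot.tcp_to_grasp is the distance from the TCP to the grasp point, in mm); z points along the fingers, y is the direction in which the jaws open and shut (so a half turn about z gives the same grasp; the last joint's range is limited). The gripper opens to 92 mm and grips with 3 to 60 N. Pads are 19 mm wide; open, the fingers measure 130 mm over their backs; the gripper's body (75 mm by 190 mm) begins 47 mm behind the grasp point.
Start: joints at [0.976, 0.342, 1.524, -0, 1.275, -0.146], TCP at [227.78, 473.036, 204.441] pointing down, gripper open.
Joint ranges: [-2.53, 2.53], [-0.77, 2.02], [0.04, 2.7], [-1, 4.14], [0.28, 2.66], [-3.11, 3.11]. Speed limits (rad/s): [2.57, 2.57, 3.14, 3.14, 3.14, 3.14].

INTERFACE

Orientations are given as [roll, pitch, yaw] about the fixed x, y, z axes, in that order (R = Rz(yaw) Ry(pitch) Rx(roll)).
In Python, from plant import bot gives the robot as it stands.
- The arm moves only by the shell command python3 -m inch 'ROWS'. ROWS is JSON, one flat list of numbers, 7 for each row, row after row: the shift along the world's x, y, z in cm, then the turn, a rotation vector about the world's x, y, z in degrees, then the gripper command: -1 is shut, 1 is fully open, values between are in proportion. In form: [tx, ty, tz, ax, ay, az, fingers, tx, ty, tz, ax, ay, az, fingers, ...]. A call has exactly 5 rows; each row is the pose to reach, as a shift and turn from the pose measured when the call began; what a row does not reach only later rows make up. A row lasts 1/10 s, in which the tool goes at most 50 mm and 8.59 degrees, less where a joint would pass 70% of its speed; a pose out of reach is approached as far as the arm can. A call with a gripper value outside its range is refused whole. The fingers move at their own pace and stop on an object; the grip force is fixed at half the most. Time passes only in rows, so rows that repeat a pose let the fingers close, or fill a call up. It gives the time, the measured TCP pose, the force and the opening at its end, in the units of the state.
- bot.get_obs(): the state, without advancing time (a new reading comes with each control period).
- bot.capture(name): name is "scene" or "top" or "wrist"; returns the picture (480x640x3 uint8, red, green, blue); there is no depth.
- bot.calibration(name): a dict with "fx", "fy", "cx", "cy" (pixels), "cam_to_world" (4x4, takes a point from camera to world coordinates). Camera axes: x right, y down, z forward; pixel columns grow to the right and rows downward; lengths in mm; the calibration is good to about 2 mm. A picture is of the moment at which its call begins: read the wrist's pose just before it. calibration takes no time and is no camera call; for the wrist camera it gives the pose at the moment of the call.
- bot.close_job(): hands the job in, once; it reports no verdict.
The state is a dict: "time": time; "joint_positions": joint angles; "dq": joint speeds; "tau": joint torques, N m; "tool_pos": TCP position; "tcp_rot": TCP orientation; "contact_force": force on the tool from outside, world axes, zero at the start; "moment": the same for the moment, N m; "grip_width": finger opening in mm.
Only numpy, scipy, OpenCV 4.12 (cv2) and the standard library are available. Lean on these libraries where they do the work, as an engineer would, in place of code of your own. Each camera call takes 0.05 s, during which the arm holds its last target.

## Working session

There is one attempt and no reset: what is moved stays moved. The work goes in short steps, Python scripts to look and compute and a shell command to move; the robot and the scene stay as the last step left them, time stands still between calls to the robot, and variables do not carry over. Pictures are saved under pics/ and viewed, and the job is handed in when it is done.

```bash
mkdir -p pics; ls; python3 - <<'E'
from plant import bot
import cv2
for n in("scene","top"):
    cv2.imwrite(f"pics/{n}0.png",bot.capture(n)[:,:,::-1])
print(bot.get_obs(),bot.tcp_to_grasp)
for n in("scene","top"):print(bot.calibration(n))
E
```

```text
pics
{'time': 0.1, 'joint_positions': array([ 9.76016965e-01,  3.42669995e-01,  1.52490377e+00,  1.16378321e-05,
        1.27542863e+00, -1.45999403e-01]), 'dq': array([-3.28430026e-05, -4.24775484e-03, -2.96484319e-03,  4.95669875e-04,
        1.72676298e-04,  1.29319785e-03]), 'tau': array([ 1.91041931e-03, -4.32007813e+01, -2.44693136e+01,  7.19409669e-02,
        5.26517385e-02,  3.50970559e-07]), 'tool_pos': array([227.53267668, 472.69403763, 203.81188336]), 'tcp_rot': array([-3.14019953e+00, -2.16101926e-04,  2.69280915e+00]), 'contact_force': array([-0.50454339, -0.11189426, -0.02032176]), 'moment': array([-0.01716002,  0.05145272, -0.01302404]), 'grip_width': 92.16030975662132} 18.8
{'fx': 558.9854516919255, 'fy': 558.9854516919255, 'cx': 328.868261929038, 'cy': 236.09067566753677, 'cam_to_world': array([[-6.55923748e-01,  6.00640620e-01, -4.57159581e-01,
         1.00329569e+03],
       [ 7.54803608e-01,  5.26707732e-01, -3.90960968e-01,
         3.28946386e+02],
       [ 5.96244816e-03, -6.01506284e-01, -7.98845817e-01,
         7.99931836e+02],
       [ 0.00000000e+00,  0.00000000e+00,  0.00000000e+00,
         1.00000000e+00]])}
{'fx': 471.0644991965416, 'fy': 471.0644991965416, 'cx': 320.44928437422135, 'cy': 234.54304915644374, 'cam_to_world': array([[-7.04585731e-03, -9.96860430e-01,  7.88646872e-02,
         5.40683849e+02],
       [-9.98641515e-01,  2.94269251e-03, -5.20236884e-02,
         1.70694946e+01],
       [ 5.16282818e-02, -7.91241022e-02, -9.95526944e-01,
         7.32717885e+02],
       [ 0.00000000e+00,  0.00000000e+00,  0.00000000e+00,
         1.00000000e+00]])}
```

View pics/scene0.png

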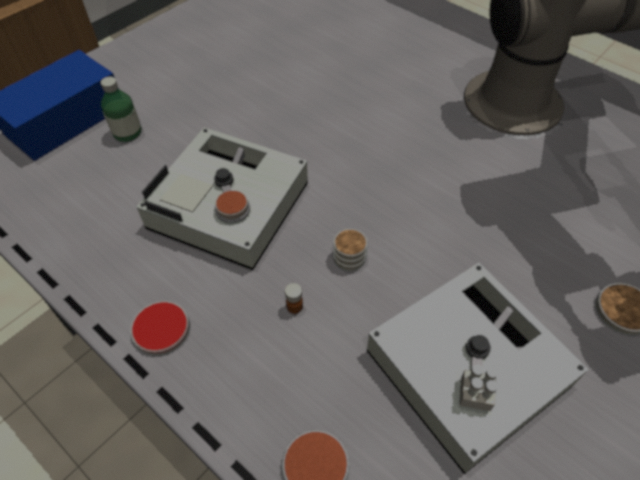

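View pics/top0.png

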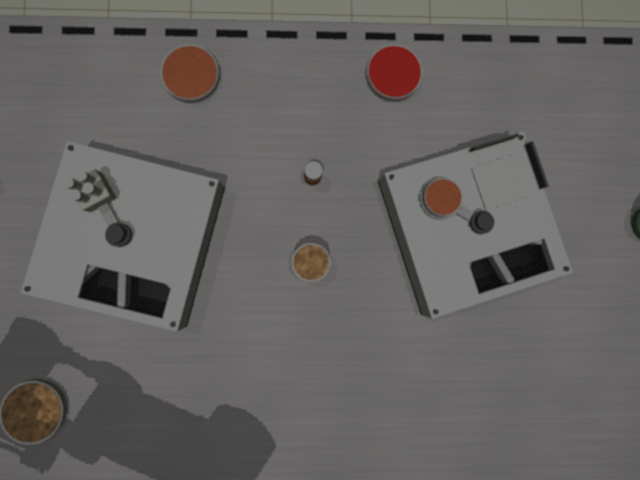

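The top view shows the dish indexer on the right, with corner screws near (391,176), (520,137), (567,268) and (435,312). Its slot is around (512,267), with one tooth visible in it at about (503,267). The tube indexer is on the left. Next I'll measure the box pose.

```bash
cat >h.py <<'E'
import numpy as np, cv2
from plant import bot
def ray(cal,u,v,z):
    T=cal["cam_to_world"];d=T[:3,:3]@np.array([(u-cal["cx"])/cal["fx"],(v-cal["cy"])/cal["fy"],1.])
    o=T[:3,3];return o+d*(z-o[2])/d[2]
def proj(cal,p):
    T=cal["cam_to_world"];c=T[:3,:3].T@(np.asarray(p)-T[:3,3]);return cal["fx"]*c[0]/c[2]+cal["cx"],cal["fy"]*c[1]/c[2]+cal["cy"]
E
python3 - <<'E'
from h import *
im=cv2.imread("pics/top0.png");cal=bot.calibration("top")
g=cv2.cvtColor(im,cv2.COLOR_BGR2GRAY)
# screws refine
for (u,v) in [(391,176),(520,137),(567,268),(435,312)]:
    w=g[v-6:v+7,u-6:u+7].astype(float);m=np.clip(np.median(w)-25-w,0,None)
    yy,xx=np.mgrid[v-6:v+7,u-6:u+7];print("screw",(xx*m).sum()/m.sum(),(yy*m).sum()/m.sum(),ray(cal,(xx*m).sum()/m.sum(),(yy*m).sum()/m.sum(),62))
h=cv2.cvtColor(im,cv2.COLOR_BGR2HSV)
m=((h[:,:,0]<12)&(h[:,:,1]>100)).astype(np.uint8);m[:150]=0
n,l,s,c=cv2.connectedComponentsWithStats(m)
for i in range(1,n):
    if s[i,4]>200: print("dish",s[i],c[i],ray(cal,*c[i],84))
cv2.imwrite("pics/crop0.png",cv2.resize(im[110:340,360:600],None,fx=2.6,fy=2.6,interpolation=cv2.INTER_CUBIC))
E
```

```text
screw 389.015350877193 176.35416666666666 [ 678.48188911 -118.51212995   62.        ]
screw 518.1654228855722 136.27487562189054 [ 739.55624675 -313.46489978   62.        ]
screw 565.7508305647841 268.2906976744186 [ 543.28553648 -376.58949722   62.        ]
screw 433.6548913043478 312.2513586956522 [ 481.92279193 -179.2165432    62.        ]
dish [426 180  35  35 952] [443.06722689 196.66071429] [ 645.19724525 -190.50320058   84.        ]
```

View pics/crop0.png

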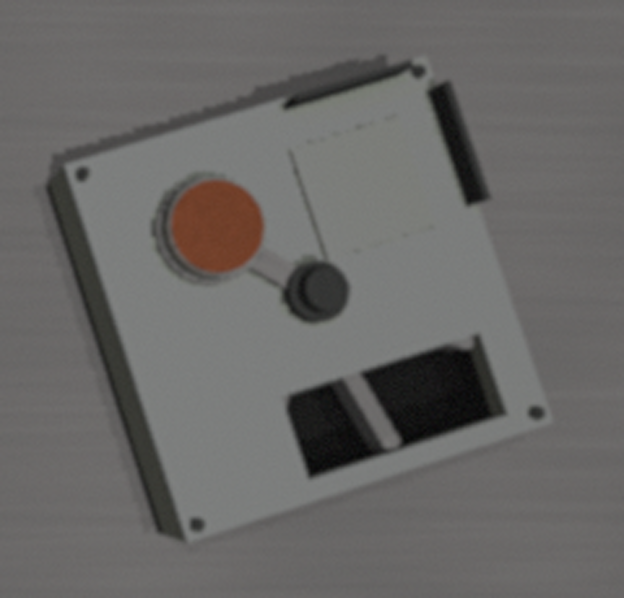

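```bash
python3 - <<'E'
from h import *
sc=cv2.imread("pics/scene0.png")
cv2.imwrite("pics/crop1.png",cv2.resize(sc[115:275,130:320],None,fx=4,fy=4,interpolation=cv2.INTER_CUBIC))
def fit(L,W):
    L=np.array(L,float);W=np.array(W)[:,:2];lc=L.mean(0);wc=W.mean(0)
    a=L-lc;b=W-wc;th=np.arctan2((a[:,0]*b[:,1]-a[:,1]*b[:,0]).sum(),(a*b).sum());R=np.array([[np.cos(th),-np.sin(th)],[np.sin(th),np.cos(th)]])
    t=wc-R@lc;print(np.degrees(th),t,"res",np.round(W-(L@R.T+t),1).tolist())
cal=bot.calibration("top")
f=lambda p:ray(cal,(p[0]+.5)/2.6-.5+360,(p[1]+.5)/2.6-.5+110,62)
S=[f(p) for p in[(82,174),(418,71),(536,412),(196,524)]]
d=[np.linalg.norm(S[i]-S[(i+1)%4]) for i in range(4)];print(d)
q=np.mean(d)/2
fit([(q,q),(q,-q),(-q,-q),(-q,q)],S)
fit([(-50,34),(-50,-86),(-98,-86),(-98,34)],[f(p) for p in[(288,400),(477,336),(505,412),(308,476)]])
E
```

```text
[np.float64(204.28374112766), np.float64(203.97071440870036), np.float64(204.4713608911296), np.float64(203.66663339684268)]
17.088669424907057 [ 610.85496383 -249.18380651] res [[-0.3, -0.1], [0.1, -0.2], [0.2, -0.0], [0.0, 0.3]]
17.180257274179187 [ 610.53808953 -249.17590133] res [[-1.6, -3.6], [-1.8, 1.5], [1.3, 1.4], [2.1, 0.7]]
```

View pics/crop1.png

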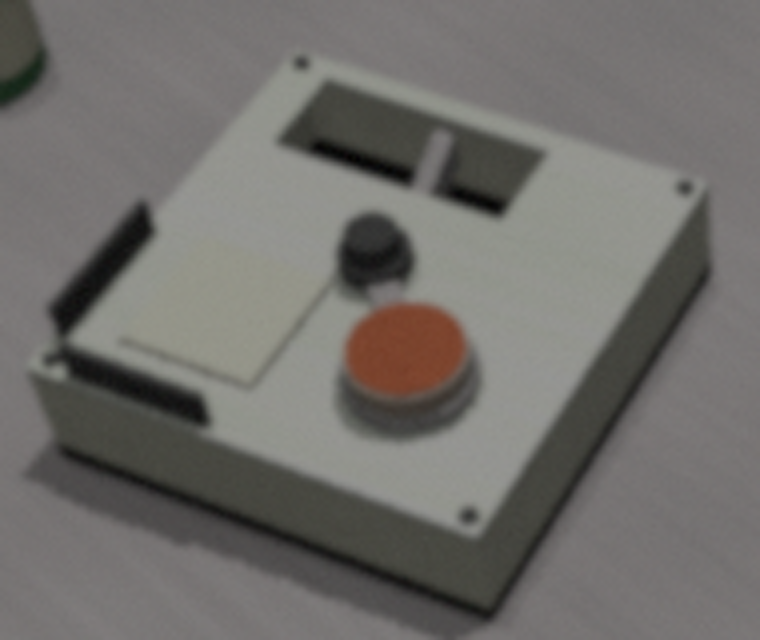

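```bash
python3 - <<'E'
from h import *
cal=bot.calibration("scene")
f=lambda p:ray(cal,(p[0]+.5)/4-.5+130,(p[1]+.5)/4-.5+115,62)
S=np.array([f(p) for p in[(301,63),(683,188),(469,516),(55,360)]])
print(S,S.mean(0)); 
v=(S[2]-S[1]);w=S[3]-S[0];print(np.degrees(np.arctan2(v[1],v[0])),np.degrees(np.arctan2(w[1],w[0])))
th=np.radians(17.1);R=np.array([[np.cos(th),-np.sin(th)],[np.sin(th),np.cos(th)]]);t=np.array([611,-249.5])
for L in [(-72,-56),(-72,-51),(-72,10),(-72,17),(-72,28)]:print(L,R@L+t)
E
```

```text
[[ 546.11957373 -378.4435227    62.        ]
 [ 486.30606558 -183.79599917   62.        ]
 [ 680.97418333 -122.83906038   62.        ]
 [ 740.33288811 -316.7329666    62.        ]] [ 613.43317769 -250.45288721   62.        ]
17.387040650623753 17.62746044280485
(-72, -56) [ 558.64916115 -324.19531225]
(-72, -51) [ 557.17895952 -319.41634717]
(-72, 10) [ 539.24249968 -261.11297327]
(-72, 17) [ 537.18421741 -254.42242217]
(-72, 28) [ 533.94977383 -243.908699  ]
```

Both views agree. The indexer origin is about (611.5, -249.7) with a yaw of about 17.2°, and the screw square is consistent to 0.3 mm. I'll put the jaw axis along the box's y so the gripper body stays clear of the knob and dish, and shut the fingers on the way over.

```bash
python3 -m inch '[1.6,-4,0,0,0,-6.8,-1, 3.3,-8,0,0,0,-13.6,-1, 5,-12,0,0,0,-20.4,-1, 6.6,-16,0,0,0,-27.2,-1, 8.3,-20,0,0,0,-34,-1]'
python3 -m inch '[1.6,-4,0,0,0,-6.8,-1, 3.3,-8,0,0,0,-13.6,-1, 5,-12,0,0,0,-20.4,-1, 6.6,-16,0,0,0,-27.2,-1, 8.3,-20,0,0,0,-34,-1]'
python3 -m inch '[1.6,-4,0,0,0,-6.8,-1, 3.3,-8,0,0,0,-13.6,-1, 5,-12,0,0,0,-20.4,-1, 6.6,-16,0,0,0,-27.2,-1, 8.3,-20,0,0,0,-34,-1]'
```

```text
time: 0.6
tool_pos: [310.6, 271.1, 203.6]
tcp_rot: [-3.14, -0.0, 2.095]
contact_force: [1.0, 0.7, 0.5]
grip_width: 56.2
time: 1.1
tool_pos: [393.6, 69.3, 203.5]
tcp_rot: [-3.14, -0.0, 1.497]
contact_force: [-0.4, 0.9, 0.2]
grip_width: 16.4
time: 1.6
tool_pos: [476.7, -132.4, 203.3]
tcp_rot: [-3.139, -0.0, 0.898]
contact_force: [-0.3, 0.1, 0.0]
grip_width: 0.1
```

```bash
python3 -m inch '[1.7,-3.8,-0.5,0,0,-6.8,-1, 3.4,-7.7,-2,0,0,-13.6,-1, 5.1,-11.5,-4,0,0,-20.4,-1, 6.8,-15.3,-6.5,0,0,-27.2,-1, 8.45,-19.15,-9.3,0,0,-34.25,-1]'
python3 - <<'E'
from h import *
for n in("top","wrist","scene"):
    im=bot.capture(n)[:,:,::-1];cv2.imwrite(f"pics/{n}1.png",im)
    if n=="scene":cv2.imwrite("pics/scene1c.png",cv2.resize(im[75:275,120:340],None,fx=3,fy=3,interpolation=cv2.INTER_CUBIC))
o=bot.get_obs();print(o["tool_pos"],o["tcp_rot"],o["joint_positions"])
E
```

```text
time: 2.1
tool_pos: [561.7, -325.3, 109.5]
tcp_rot: [-3.139, -0.001, 0.295]
contact_force: [1.3, -0.5, 0.3]
grip_width: 0.3
[ 559.50821922 -324.6416829   105.57136871] [-3.13285978  0.00438517  0.29744715] [-0.64497737  0.65310288  1.28285411  0.00169177  1.21527859  0.62779445]
```

View pics/scene1c.png

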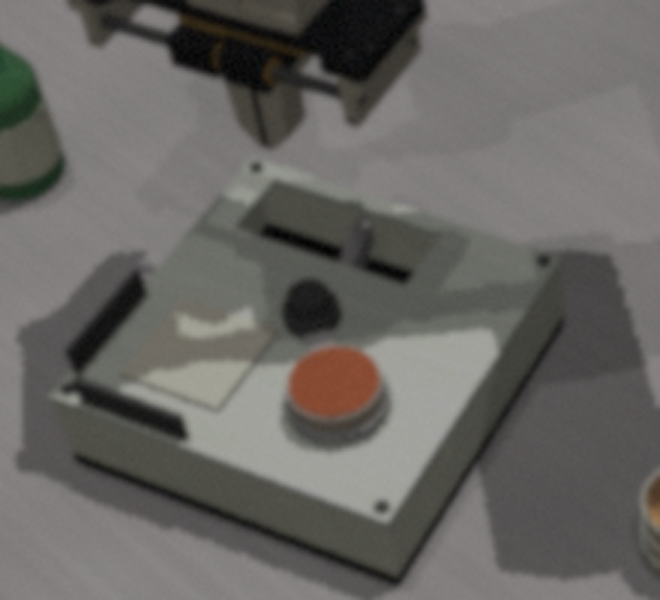

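View pics/wrist1.png

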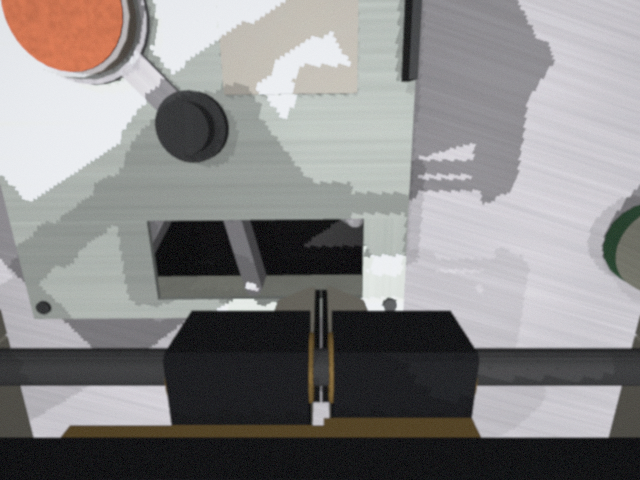

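View pics/top1.png

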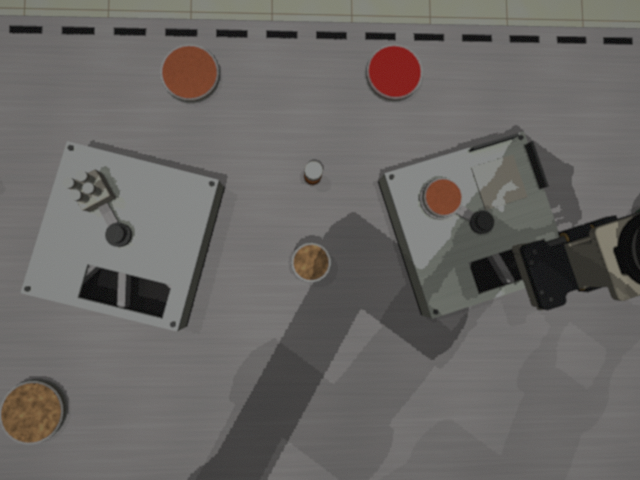

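The fingers hang above the box's -y end of the slot, and in the wrist view the slot spans (150,222) to (362,220) along its far edge. The other wheel looks unchanged. I'll cross-check the slot with the wrist calibration.

```bash
cat >>h.py <<'E'
th=np.radians(17.2);R=np.array([[np.cos(th),-np.sin(th)],[np.sin(th),np.cos(th)]]);t=np.array([611.5,-249.7])
loc=lambda p:R.T@(np.asarray(p)[:2]-t)
E
python3 - <<'E'
from h import *
im=cv2.imread("pics/wrist1.png");cal=bot.calibration("wrist")
for p in [(150,222),(362,220),(362,276),(158,298),(43,307),(389,304)]:
    w=ray(cal,*p,62);print(p,w.round(1),loc(w).round(1))
o=bot.get_obs();print(o["tool_pos"],loc(o["tool_pos"]))
print(proj(cal,o["tool_pos"]))
cv2.imwrite("pics/wc.png",cv2.resize(im[190:420,130:500],None,fx=2,fy=2,interpolation=cv2.INTER_CUBIC))
E
```

```text
(150, 222) [ 550.7 -225.8   62. ] [-51.1  40.8]
(362, 220) [ 587.  -339.6   62. ] [-50.  -78.6]
(362, 276) [ 554.9 -350.5   62. ] [-83.8 -79.6]
(158, 298) [ 505.3 -238.6   62. ] [-98.2  42. ]
(43, 307) [ 478.6 -172.9   62. ] [-104.3  112.6]
(389, 304) [ 542.6 -371.7   62. ] [-101.9  -96.2]
[ 559.50821922 -324.6416829   105.57136871] [-71.82748211 -56.21577998]
(np.float64(321.4666492360418), np.float64(288.0953878414068))
```

View pics/wc.png

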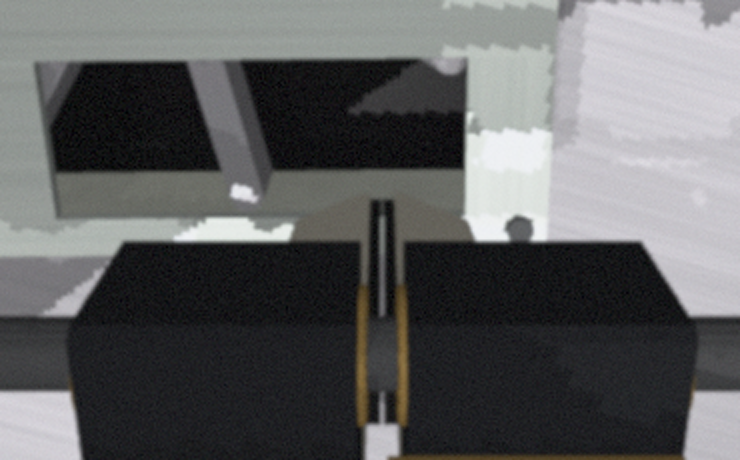

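```bash
python3 - <<'E'
from h import *
o=bot.get_obs();cal=bot.calibration("wrist")
im=bot.capture("wrist")[:,:,::-1]
cv2.imwrite("pics/w2.png",im)
cal2=bot.calibration("wrist")
o2=bot.get_obs()
print(o["tool_pos"],o["tcp_rot"],o["dq"],o2["tool_pos"],o2["tcp_rot"],o2["dq"].round(4))
print(np.abs(cal["cam_to_world"]-cal2["cam_to_world"]).max(),cal["cam_to_world"])
g=cv2.cvtColor(im,cv2.COLOR_BGR2GRAY)
print(g[250,130:170],g[250,340:380]); 
for i,(u,v) in enumerate([(43,307),(389,304)]): print(g[v-8:v+9,u],g[v,u-12:u+13])
E
```

```text
[ 559.50821922 -324.6416829   105.57136871] [-3.13285978  0.00438517  0.29744715] [ 0.04064163 -0.09386245  0.01502328  0.01321416  0.01567541 -0.02392786] [ 560.20846823 -323.69055888  108.08901646] [-3.13530547e+00  2.20951664e-03  2.99638167e-01] [ 0.027  -0.0719  0.0031  0.0037  0.0015 -0.0061]
2.7204602289713193 [[ 2.92695470e-01 -9.10786904e-01 -2.91198520e-01  6.37952005e+02]
 [-9.56155687e-01 -2.81893180e-01 -7.93885259e-02 -3.02060218e+02]
 [-9.78084703e-03  3.01667782e-01 -9.53362934e-01  2.85521835e+02]
 [ 0.00000000e+00  0.00000000e+00  0.00000000e+00  1.00000000e+00]]
[147 146 149 147 148 146 149 148 150 147 145 149 144 149 149 147 149 149
 148 145 148 149 149 147 147 146 149 148 143 150 149 147 140 123  95  71
  56  30  18  19] [ 22  22  14  22  15  17  14  16  20  16  21  18  18  16  23  14  27  14
  13  24  18  13  26  18  18  14  16  21  17  17  49 107 158 182 188 184
 183 183 184 198]
[168 173 175 179 178 177 176 179 181 183 182 184 183 183 187 188 188] [180 186 185 183 183 180 183 182 180 182 181 179 181 178 165 157 153 151
 151 143 130 113  99  81  73]
[239 237 235 228 208 189 178 188 220 235 240 240 239 230 170  89  35] [239 238 240 239 239 240 239 239 239 239 238 231 220 180 136 103  97 101
  98  96  98  97  94  98  98]
```

View pics/w2.png

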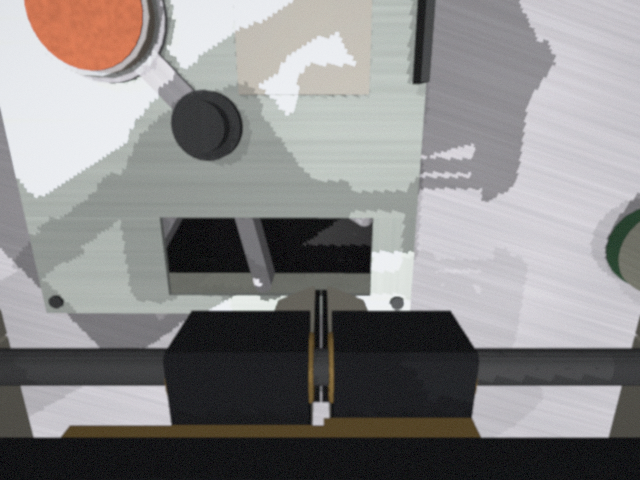

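```bash
python3 - <<'E'
from h import *
T=np.array([[ 2.92695470e-01,-9.10786904e-01,-2.91198520e-01,6.37952005e+02],[-9.56155687e-01,-2.81893180e-01,-7.93885259e-02,-3.02060218e+02],[-9.78084703e-03,3.01667782e-01,-9.53362934e-01,2.85521835e+02],[0,0,0,1]])
cal=bot.calibration("wrist");cal["cam_to_world"]=T
for p in [(163,219),(372,218),(170,294),(56,302),(397,302)]:
    w=ray(cal,*p,62);print(p,w.round(1),loc(w).round(1))
E
python3 -m inch '[0,0,0.2,0,0,0,-1,0,0,0.2,0,0,0,-1,0,0,0.2,0,0,0,-1,0,0,0.2,0,0,0,-1,0,0,0.2,0,0,0,-1]'
python3 - <<'E'
from h import *
o=bot.get_obs();cal=bot.calibration("wrist")
im=bot.capture("wrist")[:,:,::-1]
cv2.imwrite("pics/w3.png",im);print(o["tool_pos"],o["tcp_rot"],o["dq"].round(4),bot.get_obs()["tool_pos"])
np.save("c3.npy",cal["cam_to_world"])
E
```

```text
(163, 219) [ 554.6 -232.6   62. ] [-49.3  33.2]
(372, 218) [ 589.8 -344.6   62. ] [-48.8 -84.2]
(170, 294) [ 510. -245.   62.] [-95.5  34.5]
(56, 302) [ 484.3 -180.2   62. ] [-100.9  104. ]
(397, 302) [ 545.3 -375.8   62. ] [-100.6 -100.9]
time: 2.8
tool_pos: [560.4, -323.4, 110.9]
tcp_rot: [-3.136, 0.002, 0.3]
contact_force: [-0.4, 0.2, 0.1]
grip_width: 0.8
[ 560.39856769 -323.44037255  110.90308189] [-3.13621948e+00  1.51247128e-03  3.00183740e-01] [-0.0032  0.0091 -0.0014  0.0003  0.0004  0.0013] [ 560.33919269 -323.52616184  110.66517181]
```

View pics/w3.png

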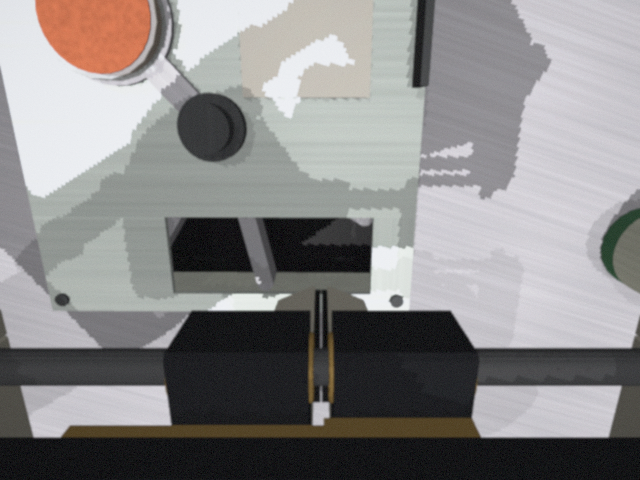

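Now that the arm has settled, the wrist view agrees with the other two within about 1.5 mm. The earlier mismatch came from arm swing. The TCP is at about (-70.6, -55.5) in the box frame, so I'm lowering into the slot.

```bash
python3 -m inch '[0,0,-0.8,0,0,0,-1,0,0,-1.8,0,0,0,-1,0,0,-2.8,0,0,0,-1,0,0,-3.6,0,0,0,-1,0,0,-4,0,0,0,-1]'
python3 -m inch '[0,0,-0.8,0,0,0,-1,0,0,-1.8,0,0,0,-1,0,0,-2.7,0,0,0,-1,0,0,-3.4,0,0,0,-1,0,0,-3.7,0,0,0,-1]'
python3 - <<'E'
from h import *
o=bot.get_obs();print(loc(o["tool_pos"]),o["tool_pos"],o["dq"].round(3),o["contact_force"])
E
```

```text
time: 3.35
tool_pos: [559.7, -323.1, 68.9]
tcp_rot: [-3.134, 0.003, 0.3]
contact_force: [0.8, -0.2, -0.4]
grip_width: 0.5
time: 3.85
tool_pos: [559.3, -322.8, 30.8]
tcp_rot: [-3.133, 0.004, 0.3]
contact_force: [-0.4, -0.7, -0.3]
grip_width: 0.3
[-71.4642339  -54.41885171] [ 559.32385621 -322.81770079   30.79513059] [-0.     0.024  0.013 -0.001 -0.049  0.001] [-0.43276373 -0.68720312 -0.31532966]
```

```bash
python3 -m inch '[-0.1,0.4,0,0,0,0,-1,-0.25,0.9,0,0,0,0,-1,-0.4,1.4,0,0,0,0,-1,-0.55,1.9,0,0,0,0,-1,-0.7,2.4,0,0,0,0,-1]'
python3 -m inch '[-0.15,0.5,0,0,0,0,-1,-0.3,1,0,0,0,0,-1,-0.45,1.5,0,0,0,0,-1,-0.6,2,0,0,0,0,-1,-0.7,2.4,0,0,0,0,-1]'
cat >>h.py <<'E'
def look(tag):
    o=bot.get_obs();calw=bot.calibration("wrist");w=bot.capture("wrist")[:,:,::-1];im=bot.capture("top")[:,:,::-1].copy()
    cv2.imwrite(f"pics/w{tag}.png",w);cv2.imwrite(f"pics/t{tag}.png",im)
    print("tcp",loc(o["tool_pos"]).round(1),o["tool_pos"].round(1),"rot",o["tcp_rot"].round(4),"F",o["contact_force"].round(1),"t",o["time"],"dq",np.abs(o["dq"]).max().round(3))
    cal=bot.calibration("top");h=cv2.cvtColor(im,cv2.COLOR_BGR2HSV);m=((h[:,:,0]<12)&(h[:,:,1]>100)).astype(np.uint8);m[:120]=0;m[:,:360]=0
    n,l,s,c=cv2.connectedComponentsWithStats(m)
    for i in range(1,n):
        if s[i,4]>200:
            q=loc(ray(cal,*c[i],84));print("dish",s[i],c[i].round(1),q.round(1),"r",np.hypot(*q).round(1),"wheel deg",45-np.degrees(np.arctan2(q[1],q[0])))
    cv2.imwrite(f"pics/tc{tag}.png",cv2.resize(im[110:340,360:600],None,fx=2.6,fy=2.6,interpolation=cv2.INTER_CUBIC))
E
python3 -c "
from h import *
look('p1')"
```

```text
time: 4.35
tool_pos: [552.3, -298.3, 31.2]
tcp_rot: [-3.133, 0.004, 0.3]
contact_force: [-0.1, -0.2, 0.6]
grip_width: 0.4
time: 4.85
tool_pos: [545.4, -274.7, 31.9]
tcp_rot: [-3.135, 0.003, 0.3]
contact_force: [-1.3, -3.0, 6.3]
grip_width: 1.0
tcp [-70.5  -4.3] [ 545.4 -274.7   31.9] rot [-3.1351  0.0033  0.3003] F [-1.3 -3.   6.3] t 4.85 dq 0.084
dish [430 175  34  34 936] [446.5 191.4] [55.3 39.5] r 67.9 wheel deg 9.479717570233184
```

View pics/wp1.png

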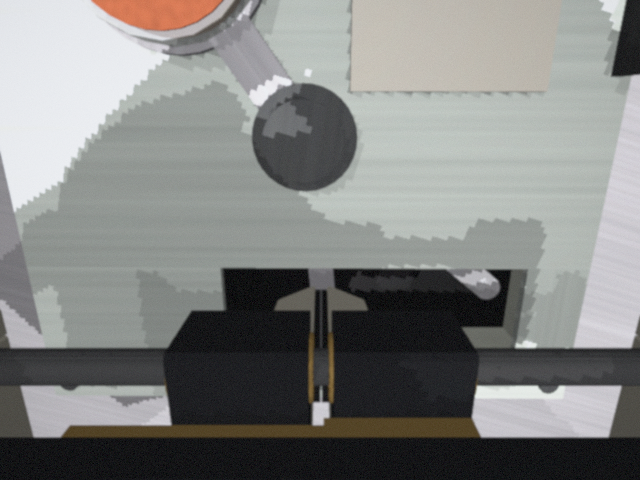

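The wrist view shows the pushed tooth directly under or ahead of the fingers at (320,275), and the wheel is only at about 9°, which is less than expected. I'll look from the scene camera before pushing further.

```bash
python3 - <<'E'
from h import *
o=bot.get_obs();print(o["tool_pos"],o["contact_force"],o["moment"],o["grip_width"],o["dq"].round(3))
im=bot.capture("scene")[:,:,::-1];cv2.imwrite("pics/s2.png",cv2.resize(im[75:275,120:340],None,fx=3.4,fy=3,interpolation=cv2.INTER_CUBIC))
E
```

```text
[ 545.1740114  -274.0408748    31.93414919] [-1.96559122 -1.03599803  7.44184337] [-0.17151988  0.49543789  0.01483553] 0.5845083625244574 [-0.001  0.001 -0.006  0.007  0.008 -0.003]
```

View pics/s2.png

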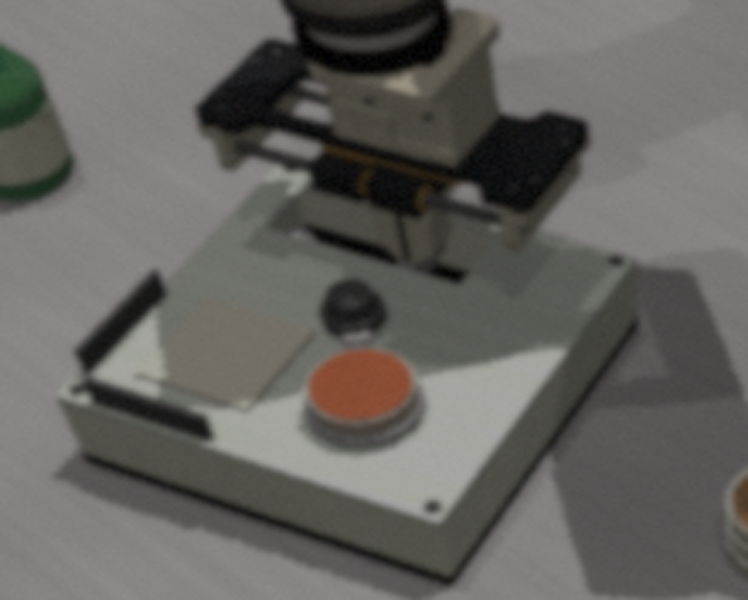

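View pics/tcp1.png

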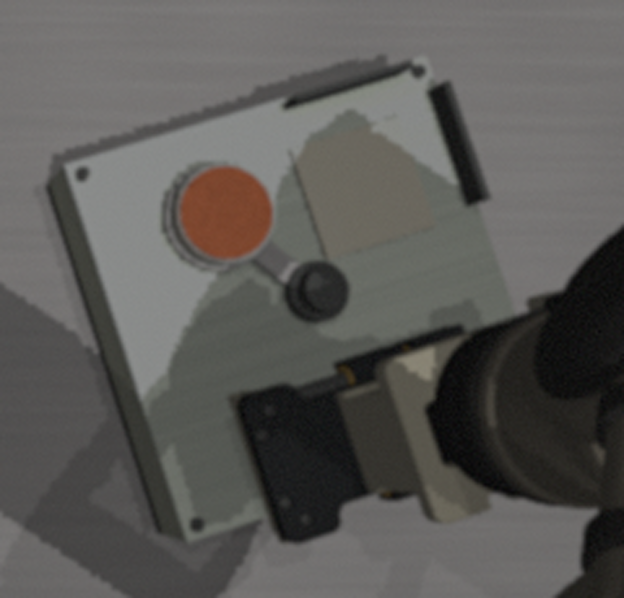

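```bash
python3 - <<'E'
from h import *
cal=bot.calibration("wrist");o=bot.get_obs()
for p,z in [((223,268),62),((525,268),62),((520,350),62),((310,270),54),((332,270),54),((310,270),34),((332,270),34),((490,275),54)]:
    w=ray(cal,*p,z);print(p,z,loc(w).round(1))
print(proj(cal,o["tool_pos"]))
im=cv2.imread("pics/wp1.png");cv2.imwrite("pics/wc1.png",cv2.resize(im[240:420,200:540],None,fx=2.3,fy=2.3,interpolation=cv2.INTER_CUBIC))
cv2.imwrite("pics/wc2.png",cv2.convertScaleAbs(cv2.resize(im[255:325,210:430],None,fx=3.6,fy=3.6,interpolation=cv2.INTER_CUBIC),alpha=1.8,beta=20))
E
```

```text
(223, 268) 62 [-48.5  34.7]
(525, 268) 62 [-48.1 -82.9]
(520, 350) 62 [-84.6 -86.2]
(310, 270) 54 [-52.5   0.9]
(332, 270) 54 [-52.4  -8.1]
(310, 270) 34 [-60.5   1.7]
(332, 270) 34 [-60.5  -8.5]
(490, 275) 54 [-54.4 -73.2]
(np.float64(321.4678209262248), np.float64(288.08548389603703))
```

View pics/wc2.png

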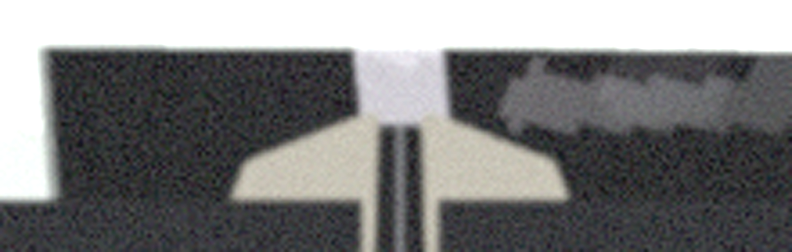

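```bash
python3 -m inch '[-0.1,0.2,0,0,0,0,-1,-0.15,0.5,0,0,0,0,-1,-0.25,0.8,0,0,0,0,-1,-0.35,1.1,0,0,0,0,-1,-0.35,1.1,0,0,0,0,-1]'
python3 -c "
from h import *
look('p2')"
```

```text
time: 5.5
tool_pos: [541.1, -262.0, 31.4]
tcp_rot: [-3.132, 0.005, 0.301]
contact_force: [-0.8, 0.4, 0.2]
grip_width: 0.6
tcp [-70.9   9.1] [ 541.1 -262.    31.4] rot [-3.1319  0.0046  0.3008] F [-0.8  0.4  0.2] t 5.5 dq 0.015
dish [430 174  34  35 941] [446.5 191.1] [55.7 39.3] r 68.2 wheel deg 9.768013228751776
```

View pics/wp2.png

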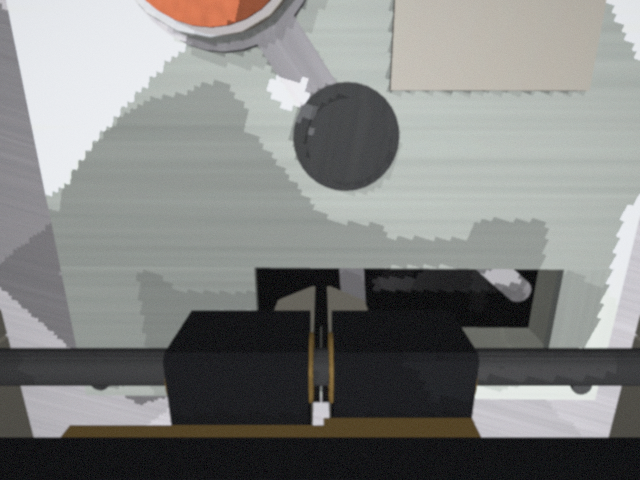

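The tips slid over the tooth: they lifted about 1 mm with Fz ≈ 7 N, and they're now past it with the wheel at about 10°. The tooth top must sit at about tool z = 32, so I need to go deeper. I'll lift out, go back behind the tooth, and lower to about z = 18.

```bash
python3 -m inch '[0,0,1,0,0,0,-1,0,0,2.2,0,0,0,-1,0,0,3.5,0,0,0,-1,0,0,4.3,0,0,0,-1,0,0,4.6,0,0,0,-1]'
python3 -m inch '[0.2,-0.8,0,0,0,0,-1,0.6,-2,0,0,0,0,-1,1,-3.2,0,0,0,0,-1,1.4,-4.4,0,0,0,0,-1,1.7,-5.1,0,0,0,0,-1]'
python3 -m inch '[0,0,0,0,0,0,-1,0,0,0,0,0,0,-1,0,0,0,0,0,0,-1,0,0,0,0,0,0,-1,0,0,0,0,0,0,-1]'
python3 -c "
from h import *
look('p3')"
```

```text
time: 6.1
tool_pos: [542.2, -263.1, 79.4]
tcp_rot: [-3.135, 0.002, 0.3]
contact_force: [1.0, 0.5, -0.4]
grip_width: 0.3
time: 6.6
tool_pos: [559.2, -315.9, 78.7]
tcp_rot: [-3.135, 0.003, 0.299]
contact_force: [-0.0, 0.5, 0.4]
grip_width: 0.3
time: 7.1
tool_pos: [559.3, -315.5, 78.9]
tcp_rot: [-3.135, 0.003, 0.3]
contact_force: [0.7, 0.0, -0.0]
grip_width: 0.4
tcp [-69.4 -47.4] [ 559.3 -315.5   78.9] rot [-3.1348e+00  2.7000e-03  2.9980e-01] F [ 0.7  0.  -0. ] t 7.1 dq 0.002
dish [430 174  34  35 941] [446.6 191.2] [55.6 39.3] r 68.1 wheel deg 9.7299074016206
```

View pics/wp3.png

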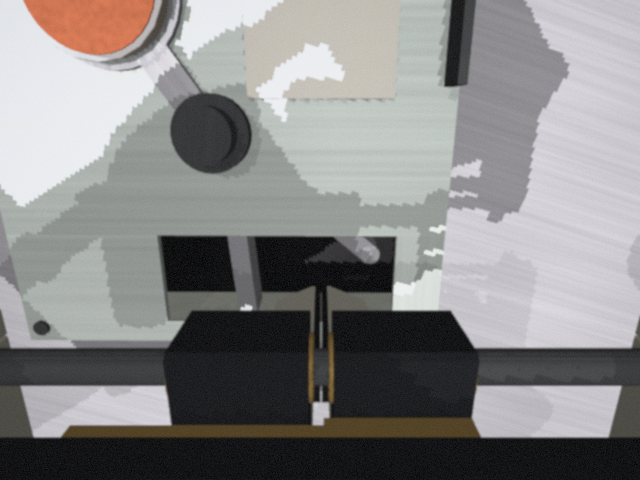

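```bash
python3 -m inch '[0,0,-0.8,0,0,0,-1,0,0,-2,0,0,0,-1,0,0,-3.2,0,0,0,-1,0,0,-4.2,0,0,0,-1,0,0,-4.6,0,0,0,-1]'
python3 -m inch '[0,0,-0.3,0,0,0,-1,0,0,-0.6,0,0,0,-1,0,0,-0.9,0,0,0,-1,0,0,-1.2,0,0,0,-1,0,0,-1.4,0,0,0,-1]'
python3 -c "
from h import *
look('p4')"
```

```text
time: 7.7
tool_pos: [558.4, -315.1, 30.8]
tcp_rot: [-3.132, 0.004, 0.3]
contact_force: [-1.1, -0.3, 1.5]
grip_width: 0.5
time: 8.2
tool_pos: [558.3, -315.0, 16.7]
tcp_rot: [-3.132, 0.005, 0.3]
contact_force: [-1.4, -0.1, 0.9]
grip_width: 0.2
tcp [-70.1 -46.7] [ 558.3 -315.    16.7] rot [-3.1324  0.0046  0.2996] F [-1.4 -0.1  0.9] t 8.2 dq 0.032
dish [430 174  34  35 941] [446.6 191.2] [55.6 39.3] r 68.1 wheel deg 9.750710232229025
```

```bash
python3 -m inch '[-0.15,0.5,0,0,0,0,-1,-0.3,1,0,0,0,0,-1,-0.45,1.5,0,0,0,0,-1,-0.6,2,0,0,0,0,-1,-0.75,2.4,0,0,0,0,-1]'
python3 -m inch '[-0.1,0.4,0.1,0,0,0,-1,-0.2,0.8,0.1,0,0,0,-1,-0.35,1.1,0.1,0,0,0,-1,-0.45,1.4,0.1,0,0,0,-1,-0.5,1.6,0.1,0,0,0,-1]'
python3 -c "
from h import *
look('p5')"
```

```text
time: 8.8
tool_pos: [550.6, -290.9, 16.7]
tcp_rot: [-3.133, 0.005, 0.3]
contact_force: [0.1, -3.0, 0.1]
grip_width: 0.5
time: 9.3
tool_pos: [546.0, -274.8, 18.0]
tcp_rot: [-3.134, 0.004, 0.3]
contact_force: [1.6, -3.3, 0.2]
grip_width: 0.6
tcp [-70.   -4.6] [ 546.  -274.8   18. ] rot [-3.1337  0.004   0.3   ] F [ 1.6 -3.3  0.2] t 9.3 dq 0.037
dish [441 164  35  35 934] [457.8 180.6] [65.2 18.8] r 67.9 wheel deg 28.88332966715727
```

View pics/wp5.png

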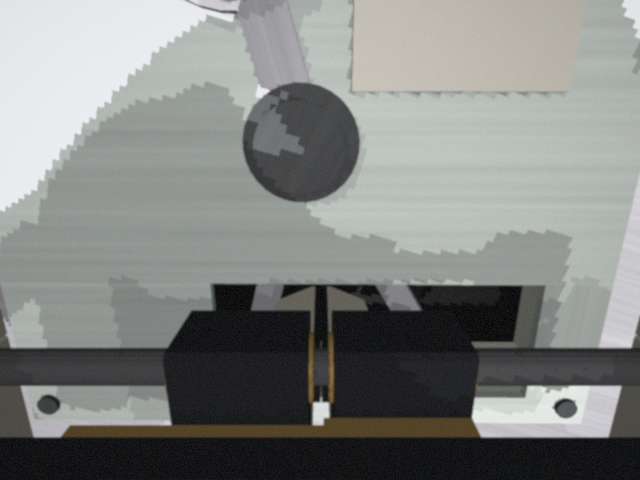

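```bash
python3 -m inch '[-0.1,0.4,0,0,0,0,-1,-0.2,0.8,0,0,0,0,-1,-0.35,1.2,0,0,0,0,-1,-0.45,1.5,0,0,0,0,-1,-0.5,1.7,0,0,0,0,-1]'
python3 -c "
from h import *
look('p6')"
```

```text
time: 9.9
tool_pos: [540.5, -257.1, 17.9]
tcp_rot: [-3.133, 0.005, 0.301]
contact_force: [0.9, -2.4, 0.5]
grip_width: 0.5
tcp [-70.   13.9] [ 540.5 -257.1   17.9] rot [-3.1327  0.0049  0.3005] F [ 0.9 -2.4  0.5] t 9.9 dq 0.037
dish [452 159  34  34 915] [468.7 175.3] [67.8  1.3] r 67.8 wheel deg 43.874311753811526
```

View pics/wp6.png

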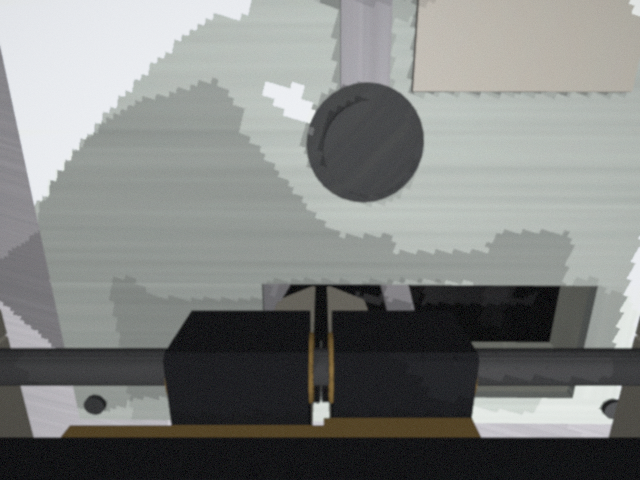

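Tooth one is nearly done: the dish reads about 43.9° and its arm lies along the box's x. I'll nudge it slightly, lift out and go back for the second tooth.

```bash
python3 -m inch '[-0.03,0.1,0,0,0,0,-1,-0.03,0.15,0,0,0,0,-1,-0.03,0.1,0.5,0,0,0,-1,-0.03,0.05,1.7,0,0,0,-1,0,0,3,0,0,0,-1]'
python3 -m inch '[0,0,1,0,0,0,-1,0,0,1.8,0,0,0,-1,0,0,2.5,0,0,0,-1,0,0,3.1,0,0,0,-1,0,0,3.2,0,0,0,-1]'
python3 -c "
from h import *
look('p7')"
```

```text
time: 10.5
tool_pos: [540.2, -256.7, 48.6]
tcp_rot: [-3.131, 0.006, 0.301]
contact_force: [0.3, 0.1, 0.1]
grip_width: 0.5
time: 11.0
tool_pos: [540.5, -256.9, 81.5]
tcp_rot: [-3.132, 0.005, 0.301]
contact_force: [0.2, -0.2, -0.6]
grip_width: 0.4
tcp [-70.   14.1] [ 540.5 -256.9   81.5] rot [-3.1322  0.0049  0.3005] F [ 0.2 -0.2 -0.6] t 11.0 dq 0.01
dish [453 158  34  35 915] [469.6 175. ] [67.8  0. ] r 67.8 wheel deg 44.984487900586785
```

```bash
python3 -m inch '[0.3,-0.9,0,0,0,0,-1,0.8,-2.5,0,0,0,0,-1,1.3,-4.2,0,0,0,0,-1,1.7,-5.6,0,0,0,0,-1,2,-6.5,0,0,0,0,-1]'
python3 -m inch '[0,0,0,0,0,0,-1,0,0,0,0,0,0,-1,0,0,0,0,0,0,-1,0,0,0,0,0,0,-1,0,0,0,0,0,0,-1]'
python3 -c "
from h import *
look('p8')"
```

```text
time: 11.6
tool_pos: [560.2, -323.2, 80.0]
tcp_rot: [-3.131, 0.006, 0.3]
contact_force: [0.1, -0.4, 0.2]
grip_width: 0.7
time: 12.1
tool_pos: [560.2, -322.8, 80.2]
tcp_rot: [-3.131, 0.006, 0.3]
contact_force: [-0.1, 0.0, -0.1]
grip_width: 0.5
tcp [-70.6 -54.6] [ 560.2 -322.8   80.2] rot [-3.1311  0.0061  0.3004] F [-0.1  0.  -0.1] t 12.1 dq 0.004
dish [453 158  35  35 932] [469.8 175.1] [67.6 -0.2] r 67.6 wheel deg 45.13610573163186
```

View pics/wp8.png

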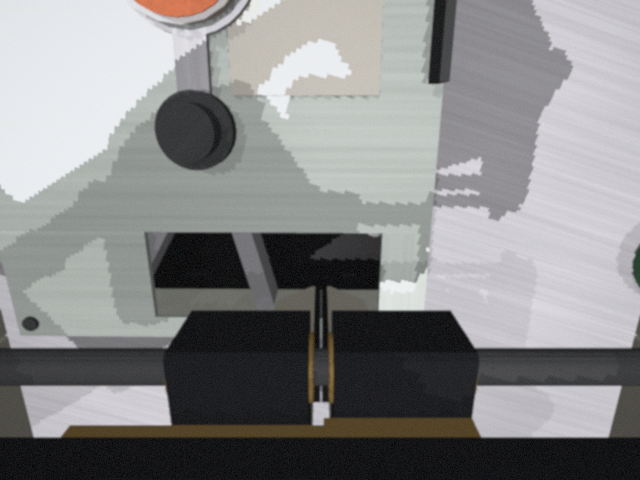

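The wrist view shows the next tooth at about (250,265) and the tips over the free gap near (320,290). I'm lowering again.

```bash
python3 -m inch '[0,0,-0.8,0,0,0,-1,0,0,-2,0,0,0,-1,0,0,-3.2,0,0,0,-1,0,0,-4.2,0,0,0,-1,0,0,-4.6,0,0,0,-1]'
python3 -m inch '[0,0,-0.3,0,0,0,-1,0,0,-0.6,0,0,0,-1,0,0,-0.9,0,0,0,-1,0,0,-1.2,0,0,0,-1,0,0,-1.4,0,0,0,-1]'
python3 -c "
from h import *
look('p9')"
```

```text
time: 12.7
tool_pos: [559.3, -322.3, 32.0]
tcp_rot: [-3.129, 0.008, 0.3]
contact_force: [-0.0, 0.1, 0.1]
grip_width: -0.1
time: 13.2
tool_pos: [559.4, -322.4, 17.9]
tcp_rot: [-3.129, 0.008, 0.3]
contact_force: [0.5, 0.5, -0.7]
grip_width: 0.4
tcp [-71.3 -54. ] [ 559.4 -322.4   17.9] rot [-3.1288  0.0077  0.3002] F [ 0.5  0.5 -0.7] t 13.2 dq 0.038
dish [453 158  35  35 932] [469.8 175.1] [67.6 -0.2] r 67.6 wheel deg 45.13653067758113
```

```bash
python3 -m inch '[-0.15,0.5,0,0,0,0,-1,-0.3,1,0,0,0,0,-1,-0.45,1.5,0,0,0,0,-1,-0.6,2,0,0,0,0,-1,-0.7,2.4,0,0,0,0,-1]'
python3 -m inch '[-0.15,0.5,0,0,0,0,-1,-0.3,1,0,0,0,0,-1,-0.45,1.5,0,0,0,0,-1,-0.6,2,0,0,0,0,-1,-0.7,2.4,0,0,0,0,-1]'
python3 -c "
from h import *
look('q1')"
```

```text
time: 13.8
tool_pos: [552.2, -298.3, 18.3]
tcp_rot: [-3.13, 0.008, 0.3]
contact_force: [-1.0, -3.0, 2.1]
grip_width: 0.5
time: 14.3
tool_pos: [545.5, -273.9, 18.5]
tcp_rot: [-3.13, 0.007, 0.3]
contact_force: [0.9, -2.7, 1.3]
grip_width: 0.7
tcp [-70.1  -3.6] [ 545.5 -273.9   18.5] rot [-3.13    0.0069  0.3002] F [ 0.9 -2.7  1.3] t 14.3 dq 0.081
dish [477 158  34  34 899] [493.7 174.4] [ 58.5 -33.7] r 67.5 wheel deg 74.95689037591103
```

Tracking as for the first tooth. I'll go on to y ≈ 14.

```bash
python3 -m inch '[-0.1,0.4,0,0,0,0,-1,-0.2,0.8,0,0,0,0,-1,-0.35,1.1,0,0,0,0,-1,-0.45,1.4,0,0,0,0,-1,-0.5,1.6,0,0,0,0,-1]'
python3 -c "
from h import *
look('q2')"
```

```text
time: 14.9
tool_pos: [540.3, -257.1, 18.4]
tcp_rot: [-3.129, 0.007, 0.301]
contact_force: [1.9, -2.4, 2.2]
grip_width: 0.2
tcp [-70.2  14. ] [ 540.3 -257.1   18.4] rot [-3.129   0.0074  0.3008] F [ 1.9 -2.4  2.2] t 14.9 dq 0.038
dish [488 162  34  34 901] [504.6 178.3] [ 48.5 -47.1] r 67.6 wheel deg 89.16742439241433
```

View pics/tcq2.png

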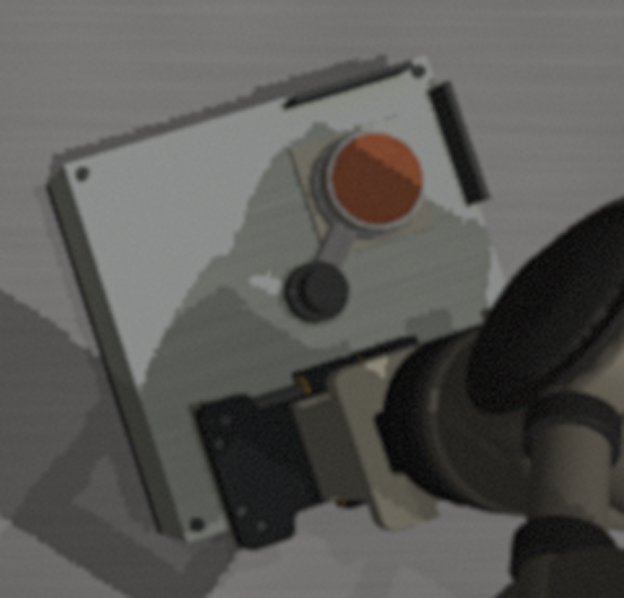

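```bash
python3 -m inch '[-0.03,0.1,0,0,0,0,-1,-0.03,0.13,0,0,0,0,-1,-0.03,0.1,0.5,0,0,0,-1,-0.03,0.05,1.7,0,0,0,-1,0,0,3,0,0,0,-1]'
python3 -m inch '[0,0,1,0,0,0,-1,0,0,2,0,0,0,-1,0,0,3,0,0,0,-1,0,0,4,0,0,0,-1,0,0,5,0,0,0,-1]'
python3 -m inch '[0,0.5,1.5,0,0,0,-1,-1,1,3,0,0,0,-1,-2,2,4.5,0,0,0,-1,-3,3,6,0,0,0,-1,-4,4,7,0,0,0,-1]'
python3 -m inch '[-1,1,0,0,0,0,-1,-2.5,3,0,0,0,0,-1,-4,5,0,0,0,0,-1,-5,7,0,0,0,0,-1,-5,8,0,0,0,0,-1]'
python3 -c "
from h import *
look('q3')
im=bot.capture('scene')[:,:,::-1];cv2.imwrite('pics/s4.png',im)"
```

```text
time: 15.5
tool_pos: [539.6, -256.4, 48.9]
tcp_rot: [-3.127, 0.009, 0.301]
contact_force: [-0.1, -0.6, 1.1]
grip_width: 0.2
time: 16.0
tool_pos: [539.5, -256.4, 99.7]
tcp_rot: [-3.127, 0.009, 0.301]
contact_force: [0.4, 0.1, 0.4]
grip_width: 0.5
time: 16.5
tool_pos: [499.4, -216.2, 171.2]
tcp_rot: [-3.128, 0.008, 0.301]
contact_force: [-0.2, 0.0, -0.0]
grip_width: 0.4
time: 17.0
tool_pos: [448.3, -134.8, 171.7]
tcp_rot: [-3.127, 0.008, 0.301]
contact_force: [0.4, -0.8, 0.1]
grip_width: 0.3
tcp [-122.  158.] [ 448.3 -134.8  171.7] rot [-3.1272  0.0084  0.3013] F [ 0.4 -0.8  0.1] t 17.0 dq 0.183
dish [489 162  34  35 919] [505.2 178.8] [ 47.5 -47.7] r 67.3 wheel deg 90.11501272788283
```

View pics/tq3.png

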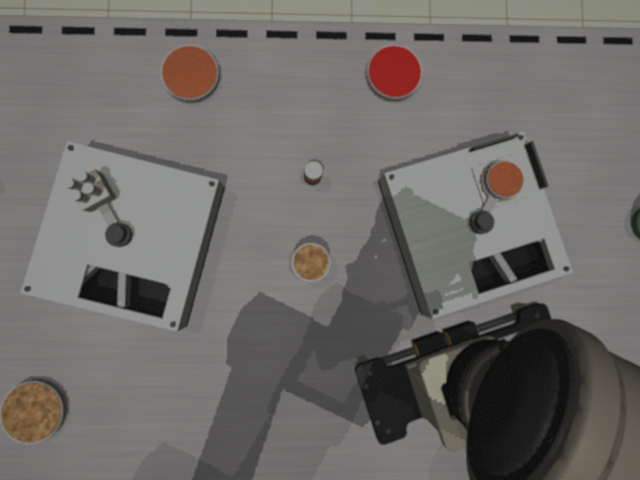

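View pics/s4.png

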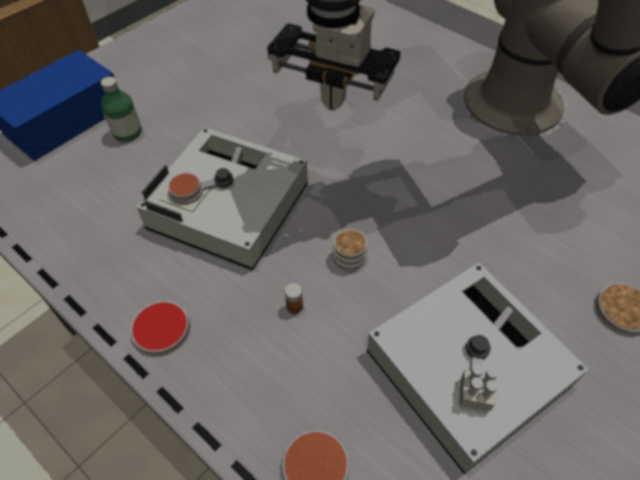

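```bash
python3 - <<'E'
from h import *
cal=bot.calibration("scene")
for f in("scene0","s4"):
    h=cv2.cvtColor(cv2.imread(f"pics/{f}.png"),cv2.COLOR_BGR2HSV);m=((h[:,:,0]<12)&(h[:,:,1]>100)).astype(np.uint8);m[:150]=0;m[240:]=0;m[:,:150]=0;m[:,300:]=0
    n,l,s,c=cv2.connectedComponentsWithStats(m);i=1+s[1:,4].argmax()
    w=ray(cal,*c[i],84)
    a=np.radians(17.45);q=np.array([[np.cos(a),np.sin(a)],[-np.sin(a),np.cos(a)]])@(w[:2]-[613.4,-250.5])
    print(f,s[i],q.round(1),45-np.degrees(np.arctan2(q[1],q[0])))
a=cv2.imread("pics/top0.png").astype(int);b=cv2.imread("pics/tq3.png").astype(int);print("other indexer diff",np.abs(a-b)[140:300,20:225].mean())
o=bot.get_obs();print(o["contact_force"],o["dq"].round(3))
E
python3 -m inch '[0,0,0,0,0,0,-1,0,0,0,0,0,0,-1,0,0,0,0,0,0,-1,0,0,0,0,0,0,-1,0,0,0,0,0,0,-1]'
```

```text
scene0 [217 191  29  23 521] [50.5 45.4] 3.0514355139145195
s4 [170 174  28  21 476] [ 48.  -48.7] 90.40741763701583
other indexer diff 19.600680894308944
[ 1.0277216  -0.53773172 -0.56073223] [-0.018  0.015 -0.011 -0.003 -0.003 -0.006]
time: 17.65
tool_pos: [450.1, -136.5, 171.5]
tcp_rot: [-3.129, 0.007, 0.302]
contact_force: [-0.8, 0.4, -0.2]
grip_width: 0.4
```

The image difference over the other indexer is large, so I'll check whether that's lighting or actual motion.

```bash
python3 - <<'E'
import cv2,numpy as np
a=cv2.imread("pics/top0.png",0);b=cv2.imread("pics/tq3.png",0)
print(a[150:290,40:210].mean(),b[150:290,40:210].mean(),a[200,0:20],b[200,0:20])
for r in(275,285,295):print(a[r,105:140],b[r,105:140])
A=a[140:300,20:225].astype(np.float32);B=b[140:300,20:225].astype(np.float32)
print(cv2.phaseCorrelate(A,B),np.corrcoef(A.ravel(),B.ravel())[0,1])
print(cv2.phaseCorrelate(a[262:305,105:140].astype(np.float32),b[262:305,105:140].astype(np.float32)))
print(cv2.phaseCorrelate(a[165:215,65:125].astype(np.float32),b[165:215,65:125].astype(np.float32)))
E
```

```text
108.80978991596639 129.20130252100842 [100 100 100  99  99 100 100  98 100 100 100 100 100  99  98 100  99 100
 100 100] [117 118 117 118 118 117 117 118 117 119 117 118 118 118 119 118 118 117
 117 119]
[ 25  24  25  23  26  26  25  26  24  27  28  30  49  81 105 112 111 113
 112 107  90  58  42  52  62  69  74  80  90 101 109 115 116 121 124] [ 32  29  33  33  26  32  34  30  33  33  34  36  58  96 126 132 132 132
 133 127 105  71  51  61  75  82  87  96 106 121 132 136 138 144 148]
[ 27  28  24  26  29  31  28  28  30  29  27  31  60  91 107 112 111 111
 112 104  80  50  35  34  35  31  16  18  16  16  17  11  13  18  27] [ 32  33  31  29  32  34  36  32  36  34  33  40  70 108 129 134 132 133
 132 124  94  59  41  42  40  36  26  18  22  18  20  17  23  26  32]
[ 17  16  17  16  18  17  23  19  16  15  19  36  72 102 112 110 112 113
 111 101  68  38  31  34  30  24  12  19  20  16  18  18  19  20  26] [ 16  20  23  21  23  20  25  21  20  20  17  44  85 122 133 134 134 132
 133 120  81  46  39  43  39  25  18  16  18  21  19  23  24  29  31]
((0.017244342013796654, -0.0038864890358496496), 0.9794729562821212) 0.9990998233293072
((-0.08226471409989244, 0.43976191809956333), 1.0069813987355174)
((0.08389766342521199, -0.051382164002742314), 0.9384515708287557)
```

It was only brightness: the shift is under 0.1 px, with a correlation of 0.999, so the other wheel hasn't moved. I'm handing in.

```bash
python3 -c "
from plant import bot
bot.close_job()"
```

```text
the job is handed in; nothing more can be done
```

The dish is now centred over the white pad after two single-tooth pushes of the star wheel, and I handed the job in at about 17.7 s.

- **First push:** it ran with the fingertips at about z = 32, and they slid over the tooth, moving the wheel only about 10° with 7 N upward force. This disagrees with the stated tooth height of 34–54 mm, which I can't explain. I lifted out, went back behind the same tooth, pushed again at about z = 17, and it went through cleanly. The wheel then read 45.0°.
- **Second tooth:** it went the same way, with about 3–4 N on the tool. The wheel ended at 90.1° from the top camera and 90.4° from the scene camera.
- **Dish position:** the dish centre reads (47.5, -47.7) from the top camera and (48.0, -48.7) from the scene camera. The pad is at (48, -48).
- **Camera disagreements:** at the start, before anything moved, the two cameras read the wheel at about 1.8° and 3.1°, so each carries an error of a degree or more. One early wrist-camera picture was off by about 7 mm because the arm was still swinging; it agreed within 2 mm once still.
- **Other wheel:** the tube indexer shows no shift (under 0.1 px overall). The before and after pictures differed only in brightness.
- **Clearance:** the gripper stayed on the slot side of the wheel knob, away from the dish and its arm. At hand-in it was shut, about 170 mm up and touching nothing.

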